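# Load a glass test plate on the lamp stage

## Robot

A 6-joint arm with a two-finger parallel gripper is mounted at the origin on the work surface. World frame = base frame: x ahead of the robot, y to its left, z up, the work surface at z = 0. Lengths are in m, angles in degrees, forces in N, time in s.
With the tool pointing down it reaches from about 0.325 to 0.85 m from the base axis. Payload 15.5 kg.
Tool frame: the origin (TCP) lies midway between the tips of the shut fingers; the grasp point (between the pads) lies 19 mm behind it; y points along the fingers, x is the direction in which the jaws open and shut, and the axes are right-handed (so a half turn about y gives the same grasp; the last joint's range is limited). The gripper opens to 91 mm and grips with 3 to 60 N. Pads are 32 mm wide; open, the fingers measure 118 mm over their backs; the gripper's body (76 mm by 178 mm) begins 60 mm behind the grasp point.
Start: joints at [-5.472, 28.281, 77.091, -0, 74.628, -5.472], TCP at [0.625, 0, 0.214] pointing down, gripper open.
Joint ranges: [-166.48, 166.48], [-47.26, 123.95], [12.59, 153.08], [-70.14, 250.14], [6.76, 159.57], [-176.63, 176.63]. Speed limits (degrees/s): [108.29, 108.29, 147.25, 172.46, 172.46, 172.46].

## Interface

Orientations are given as a 3x3 rotation matrix whose columns are the frame's x, y, z axes.
In Python, from bench import ctrl gives the robot as it stands. The module is installed in compiled form; this text tells all that it offers. Calls block until the motion is done:
- ctrl.goto(position, orientation): joint-space move of the TCP to a pose.
- ctrl.move_l(position, vel=0.15, ori=None, contact_N=None): straight line of the TCP; ori=None keeps the orientation; vel is the mean speed in m/s. With contact_N (N) it stops when the force on the tool has changed by that much, and returns True; else False.
- ctrl.movej(angles): joint-space move.
- ctrl.command_gripper(opening): opening from 0.0 (shut) to 1.0 (fully open); the grip force is fixed at half the most; returns when the fingers have stopped.
- ctrl.sleep(seconds).
- ctrl.ik(position, orientation): joint angles nearest the present ones, or None.
- ctrl.read_camera(name): name is "scene" or "side" or "wrist"; returns the picture (480x640x3 uint8, blue, green, red); there is no depth.
- ctrl.camera_params(name): a dict with "fx", "fy", "cx", "cy" (pixels), "pose" (4x4, takes a point from camera to world coordinates); the wrist camera has in their place "T_tool_cam" (4x4, takes a point from camera to tool coordinates, whose origin is the TCP and whose axes are the tool frame's). Camera axes: x right, y up, looking along -z (the intrinsics and any distortion apply to the point x, -y, -z); pixel columns grow to the right and rows downward; lengths in m; the calibration is good to about 2 mm. A picture is of the moment at which its call begins: read the wrist's pose just before it. camera_params takes no time and is no camera call.
A pose or a line that the arm cannot do raises ctrl.MotionError and nothing moves.
- ctrl.sign_off(): hands the job in, once; it reports no verdict.
Readings, each from a call of its own:
- ctrl.current_t(): time.
- ctrl.current_q(): joint angles.
- ctrl.current_dq(): joint speeds.
- ctrl.current_effort(): joint torques, N m.
- ctrl.current_tool_pos(): TCP position.
- ctrl.current_eef_rot(): TCP orientation.
- ctrl.current_contact_force(): force on the tool from outside, world axes, zero at the start.
- ctrl.current_wrist_torque(): the same for the moment, N m.
- ctrl.current_grip_width(): opening from 0.0 (shut) to 1.0 (fully open).
Only numpy, scipy, OpenCV 4.12 (cv2) and the standard library are available. Lean on these libraries where they do the work, as an engineer would, in place of code of your own. Each camera call takes 0.05 s, during which the arm holds its last target. There are 200 camera calls.

## Task

Take the glass plate with the notched edges by its grip, lay it on the lamp stage and slide it in, notched end first and level, under the two sprung clips until it is against the end stop and both clips have ridden up and snapped down into its notches; let the plate lift the clips, do not press on them. Then let go of the plate and push the lever beside the stage all the way over, away from the stage's mouth, to switch the lamp on. Leave everything else on the bench where it is.

Things in the scene. Friction and masses are not known exactly. Their poses are not given: they have to be found in the camera images.
- plate: The plate to load: clear glass, 90 (x) by 60 (y) by 5 mm thick, about 90 g, flat on the bench on either of two spots. Origin at the centre of its underside, front +x. Each long edge has a notch 12 mm deep, from x = 13 to 29 mm. On its rear half stands a black upright grip: x = -42 to -12 mm, 12 mm thick along y, its top 31 mm above the underside.
- plate_grip (a point): Centre line of the plate's grip: 27 mm behind the plate's origin, 26 mm above its underside. x, y, z as the plate's.
- stage: Lamp stage, fixed to the bench: white box with a grey metal top at 40 mm height, spanning x = -100 to +70, y = -50 to +50 mm. Origin on the bench, under the loaded plate's centre. The plate goes in along the stage's +x; the mouth faces the robot, more or less. Low foot at the right (-y) side carries the lever.
- stage_home (a point): Where the plate's origin is when the plate is fully home, on the stage's top, axes as the stage's. A steel end stop 26 mm wide, 10 mm high has its face 45.5 mm beyond (+x). Steel side rails 5 mm high, 63 mm apart from x = -5 to +46 mm, flare towards the mouth to about 84 mm apart at x = -43 mm.
- stage_mouth (a point): A point on the stage's top 52 mm before stage_home (towards -x): a plate laid with its origin here, parallel to the stage, is between the flares and still clear of the clips.
- clip_left (a joint): Left clip (+y), lift angle in rad, 0 = down: a sprung steel leaf 10 mm wide, hinged at the stage's far end (x = 58 mm), pointing to the mouth. The plate's front edge meets its lip with the plate about 30 mm short of home and lifts it to about 0.13 rad; it drops into the notch about 2 mm before home. Pushing under both clips takes some 2 to 10 N, more if the plate is also pressed down.
- clip_right (a joint): Right clip (-y): lift angle in rad, the same as the left.
- lamp (a joint): Angle of the lamp lever in rad: 0 = off, leaning towards the stage's mouth (-x); 1.0 = on, leaning to the stage's +x. It stays where it is left and moves with a light push.
- lamp_tip (a point): Tip of the black lamp lever (50 mm long with a ball end), on the foot at the right of the stage, 80 mm from the stage's middle line and about 100 mm above the bench; it moves with the lever.
- plain_plate: Another glass plate, to be left alone: 90 by 90 by 5 mm, straight edges without notches, with the same grip.
- tube_rack: Blue test tube rack, 55 by 110 mm, 110 mm high with its tubes; leave alone.
- spatula: Red plastic spatula, 150 mm long, flat on the bench; leave alone.
- beaker: Glass beaker, 66 mm wide, 85 mm high; leave alone.
- reagent: Amber jar with black cap, 60 mm wide, 130 mm high; leave alone.
- dish: White shallow dish, 90 mm wide, 16 mm high; leave alone.
- weight: Brass weight, 38 mm wide and high; leave alone.
- clip_left_tooth (a point): Foot of the left clip's tooth, 25 mm left of the stage's middle line, 1 mm above the top when down (x = 21 to 27 mm); from it an upturned lip rises at 25 degrees towards the mouth, to x = 8 mm and about 9 mm above the top.
- clip_right_tooth (a point): Foot of the right clip's tooth, 25 mm right of the stage's middle line, 1 mm above the top when down (x = 21 to 27 mm); from it an upturned lip rises at 25 degrees towards the mouth, to x = 8 mm and about 9 mm above the top.
Mind the look-alikes: they are no part of the job. Leave any pink or yellow look-alike of the plate alone.

How it is judged (in metres and radians):
On the way, in this order (a step that is already met when the one before it is completed fails the run):
1. the plate, on the stage, lifts both clips (value of joint each of clip_left, clip_right above 0.06 rad and z of plate in the frame of stage_home below 0.006 m and horizontal distance between plate and stage_home below 0.035 m), for 0.05 s.
2. the plate is home and both clips have snapped down into its notches (value of joint each of clip_left, clip_right below 0.035 rad and distance between plate and stage_home below 0.005 m), for 0.1 s.
3. the lamp lever is pushed over (value of joint lamp above 0.85 rad), for 0.1 s.
At the end, for the whole second after the job is handed in: The notched plate lies flat (within 0.05 rad) and straight (within 0.08 rad) on the stage within 5 mm of home, both clips are down in its notches (under 0.035 rad), it is at rest, and the lamp lever is over (above 0.85 rad) (all of step 2 and angle between the x axis of plate and the x axis of stage, either way round below 0.08 rad and angle between plate's own z axis and vertical below 0.05 rad and linear speed of plate below 0.01 m/s and value of joint lamp above 0.85 rad); the robot touches nothing.
It fails at once if the fingers press on a clip (over 3 N) (contact force between the fingers and clip_left above 3 N or contact force between the fingers and clip_right above 3 N).
It fails at once if the notched plate is tilted more than 0.5 rad (angle between plate's own z axis and vertical above 0.5 rad).
It fails at once if a bystander is moved by more than 30 mm (distance of any of plain_plate, tube_rack, spatula, beaker, reagent, dish, weight from where it was at the start of the episode above 0.03 m).
It also fails if it takes over 54 s, if anything falls off the work surface, if the arm or the gripper's body presses on something with over 40 N, if the wrist force passes 120 N, or if a joint passes its speed limit or range.

## Working session

There is one attempt and no reset: what is moved stays moved. The work goes in short steps, each a Python script; the robot and the scene stay as the last script left them, time stands still between calls to the robot, and variables do not carry over. Pictures are saved under pics/ and viewed, about 8 in all and at most 12, crops included, and the job is handed in when it is done.

```bash
mkdir -p pics; ls; python3 - <<'E'
from bench import ctrl
import cv2,numpy as np
np.set_printoptions(precision=4,suppress=True)
for n in("scene","side","wrist"):
    im=ctrl.read_camera(n);cv2.imwrite(f"pics/{n}0.png",im)
    print(n,ctrl.camera_params(n))
print(ctrl.current_eef_rot(),ctrl.current_tool_pos(),ctrl.current_t(),ctrl.current_grip_width())
E
```

```text
pics
scene {'fx': 552.6611567318658, 'fy': 552.6611567318658, 'cx': 311.50779927517544, 'cy': 242.3925603266445, 'pose': array([[-0.2091, -0.8259,  0.5236,  1.1189],
       [ 0.9778, -0.1824,  0.1027,  0.1641],
       [ 0.0107,  0.5335,  0.8457,  1.0771],
       [ 0.    ,  0.    ,  0.    ,  1.    ]])}
side {'fx': 580.6715961843968, 'fy': 580.6715961843968, 'cx': 312.7715247610377, 'cy': 246.1146874901348, 'pose': array([[ 0.8735,  0.3603, -0.3275,  0.0014],
       [-0.4867,  0.6251, -0.6103, -0.9196],
       [-0.0151,  0.6924,  0.7213,  1.1833],
       [ 0.    ,  0.    ,  0.    ,  1.    ]])}
wrist {'fx': 346.1588417525887, 'fy': 346.1588417525887, 'cx': 320.27215348969264, 'cy': 237.64889477771703, 'T_tool_cam': array([[ 1.    ,  0.0001,  0.0001,  0.0014],
       [ 0.0001,  0.2349, -0.972 , -0.17  ],
       [-0.0001,  0.972 ,  0.2349,  0.0656],
       [ 0.    ,  0.    ,  0.    ,  1.    ]])}
[[ 1.     -0.0009  0.    ]
 [-0.      0.0001  1.    ]
 [-0.0009 -1.      0.0001]] [0.6247 0.     0.2135] 0.15 0.9994254137050853
```

View pics/scene0.png

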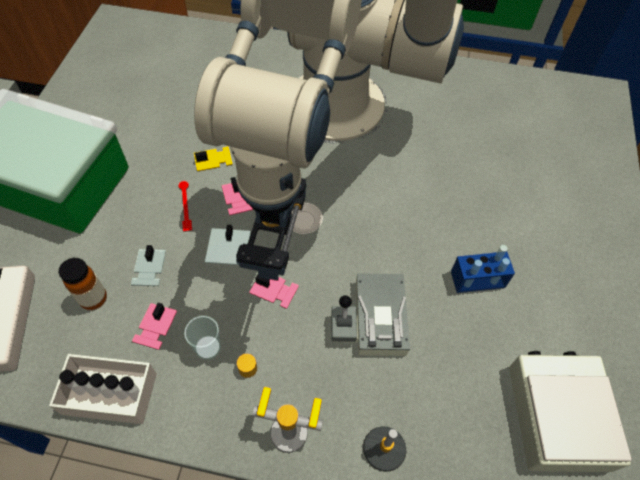

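View pics/side0.png

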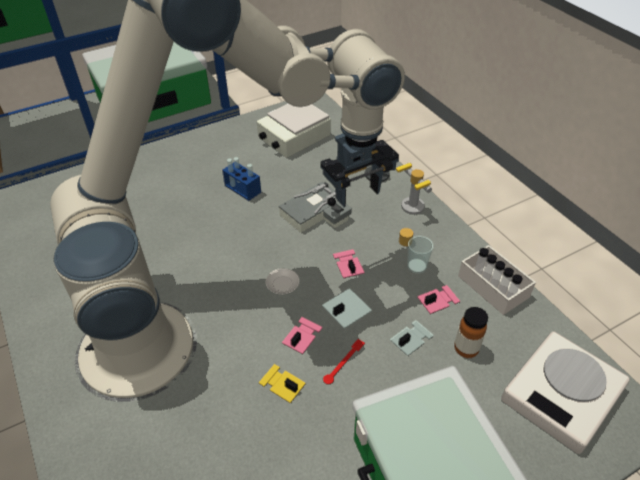

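The candidates are, in scene pixels:
- **Clear plate at (150,265):** necked near one end, which fits the notched plate.
- **Clear plate at (228,245):** straight edges and square, so it is the plain plate.
- **Pink and yellow ones:** (238,197), (275,290), (155,325) and (213,158). These are look-alikes to leave alone.

The stage is at (382,313), with its lever at (345,305) on the left of the picture. I'll confirm in one enlarged composite.

```bash
cat > h.py <<'E'
from bench import ctrl
import cv2,numpy as np
np.set_printoptions(precision=4,suppress=True)
F=np.diag([1,-1,-1,1.])
def cam(n,rot=None,pos=None):
    p=ctrl.camera_params(n)
    if n=="wrist":
        T=np.eye(4);T[:3,:3]=ctrl.current_eef_rot() if rot is None else rot;T[:3,3]=ctrl.current_tool_pos() if pos is None else pos
        P=T@p["T_tool_cam"]
    else:P=p["pose"]
    return p,P
def ray(c,uv,z):
    p,P=c;d=P[:3,:3]@np.array([(uv[0]-p["cx"])/p["fx"],-(uv[1]-p["cy"])/p["fy"],-1]);o=P[:3,3]
    return o+d*(z-o[2])/d[2]
def proj(c,X):
    p,P=c;X=np.atleast_2d(X);q=(X-P[:3,3])@P[:3,:3]
    return np.c_[p["cx"]-p["fx"]*q[:,0]/q[:,2],p["cy"]+p["fy"]*q[:,1]/q[:,2]]
E
python3 - <<'E'
from h import *
s=cv2.imread("pics/scene0.png");d=cv2.imread("pics/side0.png")
def cr(im,x,y,w,h):return cv2.resize(im[y:y+h,x:x+w],(400,300),interpolation=cv2.INTER_CUBIC)
a=np.vstack([np.hstack([cr(s,110,230,80,60),cr(s,320,265,120,90)]),np.hstack([cr(d,370,307,80,60),cr(d,270,165,100,75)])])
cv2.imwrite("pics/crop1.png",a)
S=cam("scene");D=cam("side")
print(ray(S,(150,265),0),ray(D,(411,337),0),ray(S,(228,245),0),ray(D,(347,306),0))
print(ray(S,(382,313),.04),ray(D,(315,203),.04))
E
```

```text
[ 0.5885 -0.3072  0.    ] [ 0.597  -0.3081  0.    ] [ 0.5002 -0.1522  0.    ] [ 0.5111 -0.1486  0.    ]
[0.6134 0.2157 0.04  ] [0.6117 0.1978 0.04  ]
```

View pics/crop1.png

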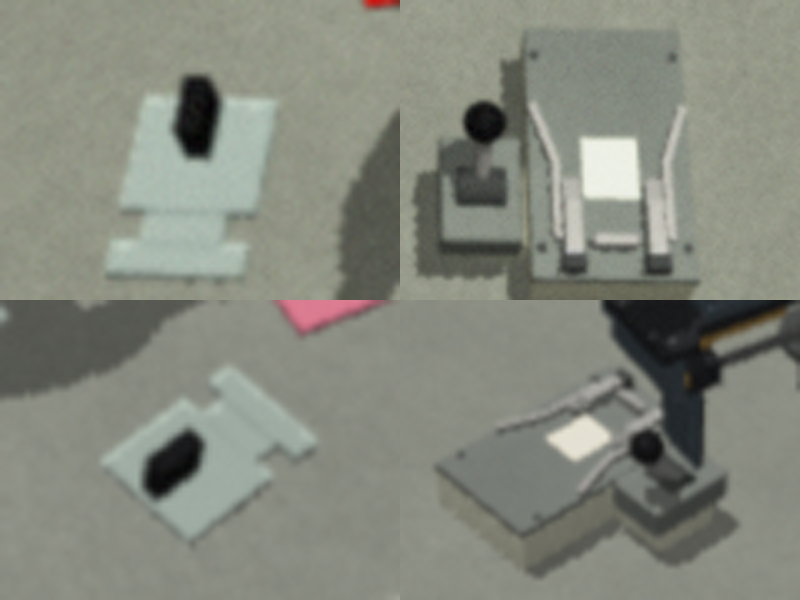

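The crops confirm it. The notched clear plate is at scene (150,265), with its grip at the rear end (towards the robot) and its notches near the front, which points to world +x. The stage mouth also faces the robot, and the lever leans towards the mouth. Next I'll get coarse poses and take wrist views over the stage and then the plate.

```bash
cat >> h.py <<'E'
from scipy.optimize import least_squares
def fit(c,loc,uv,x0):
    """planar pose (x,y,yaw); loc rows: x,y,worldz"""
    loc=np.array(loc,float);uv=np.array(uv,float)
    def W(p):
        k,s=np.cos(p[2]),np.sin(p[2]);return np.c_[p[0]+k*loc[:,0]-s*loc[:,1],p[1]+s*loc[:,0]+k*loc[:,1],loc[:,2]]
    r=least_squares(lambda p:(proj(c,W(p))-uv).ravel(),x0);return r.x,r.fun.reshape(-1,2)
def R(yaw): # tool down, tool z = heading, tool x = -left
    k,s=np.cos(yaw),np.sin(yaw);return np.array([[s,0,k],[-k,0,s],[0,-1,0]])
E
python3 - <<'E'
from h import *
S=cam("scene")
st,r=fit(S,[[-.1,-.05,.04],[-.1,.05,.04],[.07,.05,.04],[.07,-.05,.04]],[[358.1,274],[403.1,274],[409.1,349],[359.9,349]],[.6,.2,0]);print(st,r)
pl,r=fit(S,[[-.045,-.03,.005],[-.045,.03,.005],[.045,.03,.005],[.045,-.03,.005]],[[139,249.4],[165.4,250],[159.4,285],[131.2,285.4]],[.59,-.3,0]);print(pl,r)
for n,p,dx,z in(("st",st,-.03,.26),("pl",pl,-.027,.20)):
    k=np.array([np.cos(p[2]),np.sin(p[2])]);
    ctrl.goto([*(p[:2]+dx*k),z],R(p[2]));ctrl.sleep(.3)
    np.savez(n+".npz",R=ctrl.current_eef_rot(),p=ctrl.current_tool_pos(),g=p)
    cv2.imwrite(f"pics/w_{n}.png",ctrl.read_camera("wrist"))
    print(n,ctrl.current_tool_pos(),ctrl.current_q(),ctrl.current_t())
E
```

```text
[0.6211 0.2185 0.1957] [[-1.0716 -0.5407]
 [ 0.532   0.3126]
 [ 0.8825  0.5202]
 [-0.3823 -0.3963]]
[ 0.5966 -0.3056  0.202 ] [[-0.1502  0.2746]
 [-0.0416  0.0176]
 [-0.2244  0.2439]
 [ 0.4085 -0.5049]]
st [0.5917 0.2125 0.26  ] [14.3151 26.4273 72.8643 -0.0003 80.7119 93.109 ] 2.0833
pl [ 0.5703 -0.3107  0.2001] [-33.8486  30.9883  74.37     0.      74.6368  44.5521] 4.3417
```

View pics/w_st.png

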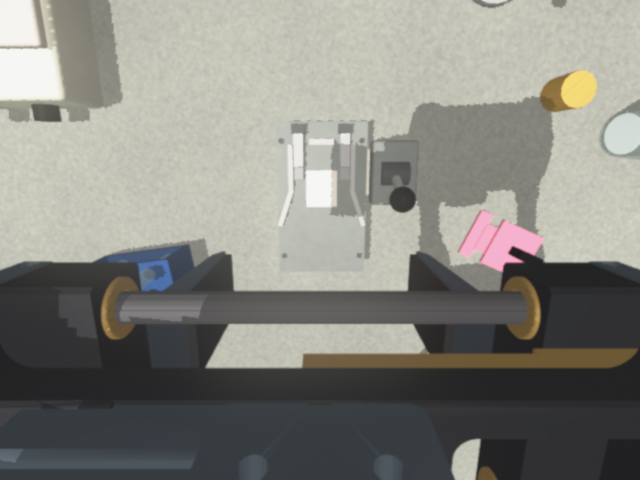

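View pics/w_pl.png

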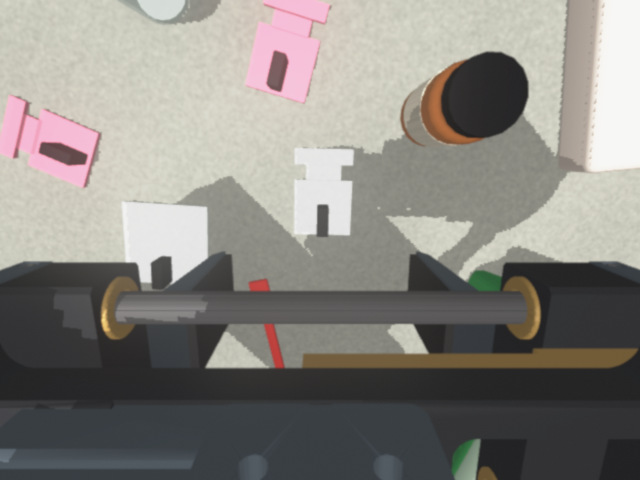

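The stage view shows the stage top's corners near (281,271), (365,271), (278,121) and (370,121), with the lever ball at (402,199). The plate view shows plate corners near (294,236), (352,236), (294,149) and (354,149), with the grip at (322,220). I'll refine these to sub-pixel and fit the poses.

```bash
python3 - <<'E'
from h import *
out=[]
def load(n):
    d=np.load(n+".npz");return cam("wrist",d["R"],d["p"]),d["g"],cv2.imread(f"pics/w_{n}.png")
def sub(im,uv,w=4):
    return cv2.cornerSubPix(cv2.cvtColor(im,cv2.COLOR_BGR2GRAY),np.array(uv,np.float32).reshape(-1,1,2),(w,w),(-1,-1),(3,50,.005)).reshape(-1,2)
for n,loc,uv in(("st",[[-.1,.05,.04],[-.1,-.05,.04],[.07,.05,.04],[.07,-.05,.04]],[[281,271],[365,271],[278,121],[370,121]]),
 ("pl",[[-.045,.03,.005],[-.045,-.03,.005],[.045,.03,.005],[.045,-.03,.005]],[[294,236],[352,236],[294,149],[354,149]])):
    c,g,im=load(n);print(n,"coarse proj",proj(c,[[g[0]+np.cos(g[2])*a-np.sin(g[2])*b,g[1]+np.sin(g[2])*a+np.cos(g[2])*b,z] for a,b,z in loc]))
    u=sub(im,uv);x,r=fit(c,loc,u,g);print(u,"\n",x,"\n",r)
    x0,y0=(250,90) if n=="st" else (270,130)
    k=np.array([x0,y0]);v=cv2.resize(im[y0:y0+200 if n=="st" else y0+120,x0:x0+(180 if n=="st" else 108)],(540,600) ,interpolation=cv2.INTER_CUBIC)[:, :]
    s=600/(200 if n=="st" else 120);sx=540/(180 if n=="st" else 108)
    for a,b in u:cv2.circle(v,(int((a-x0+.5)*sx),int((b-y0+.5)*s)),3,(0,0,255),1)
    out.append(cv2.resize(v,(400,444),interpolation=cv2.INTER_AREA))
cv2.imwrite("pics/corn.png",np.hstack(out))
E
```

```text
st coarse proj [[277.7585 272.5491]
 [361.9205 272.552 ]
 [273.1225 122.2817]
 [366.373  122.246 ]]
[[278.9911 270.1348]
 [363.3811 270.861 ]
 [278.     121.    ]
 [373.5415 119.0466]] 
 [0.6243 0.2146 0.1768] 
 [[ 0.8264 -0.2865]
 [ 0.7006  0.5007]
 [ 0.3944 -2.0068]
 [-1.7732  1.7656]]
pl coarse proj [[292.5948 234.9815]
 [347.9931 235.0177]
 [290.9761 149.2276]
 [349.6959 149.2549]]
[[292.321  236.0561]
 [349.3527 234.7369]
 [294.0618 147.7447]
 [352.5813 147.8519]] 
 [ 0.5976 -0.3073  0.1867] 
 [[ 1.3378 -2.0412]
 [-0.2814  0.1426]
 [-0.6061  0.4078]
 [-0.3903  1.2588]]
```

View pics/corn.png

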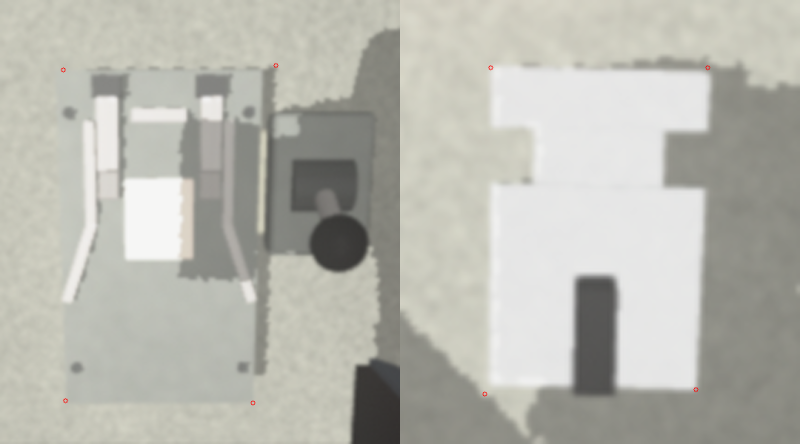

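The sub-pixel refinement got pulled off by shadows, so I'll use corners read from the enlargement and use the rails and end stop as a check.

```bash
python3 - <<'E'
from h import *
d=np.load("st.npz");c=cam("wrist",d["R"],d["p"])
loc=[[-.1,.05,.04],[-.1,-.05,.04],[.07,.05,.04],[.07,-.05,.04]]
st,r=fit(c,loc,[[279.2,270.4],[364.3,270.4],[275.2,121],[367.4,120.1]],d["g"]);print(st,"\n",r)
def W(p,a,b,z):k,s=np.cos(p[2]),np.sin(p[2]);return [p[0]+k*a-s*b,p[1]+s*a+k*b,z]
q=proj(c,[W(st,.046,.0315,.045),W(st,-.005,.0315,.045),W(st,.046,-.0315,.045),W(st,-.005,-.0315,.045),W(st,.0455,0,.05)])
print("display:",(q-[250,90]+.5)*2.2222)
d2=np.load("pl.npz");c=cam("wrist",d2["R"],d2["p"])
loc=[[-.045,.03,.005],[-.045,-.03,.005],[.045,.03,.005],[.045,-.03,.005]]
pl,r=fit(c,loc,[[293.8,233.7],[349.4,234.5],[293.8,147.6],[353.2,147.9]],d2["g"]);print(pl,"\n",r)
np.savez("est.npz",st=st,pl=pl)
E
```

```text
[0.6236 0.2171 0.1997] 
 [[ 0.4552  0.6173]
 [-0.38    0.2968]
 [-0.6223 -0.5982]
 [ 0.554  -0.1312]]
display: [[ 94.4406 119.7778]
 [ 96.8527 225.7297]
 [224.8846 119.1896]
 [223.2068 225.1933]
 [159.6777 120.2645]]
[ 0.5983 -0.3076  0.1855] 
 [[ 0.244  -0.3132]
 [ 0.0783 -0.1841]
 [ 0.1681 -0.1515]
 [-0.4722  0.5791]]
```

The rails and end stop reproject to within about 1 px, so the stage pose is good. Next I'll grasp the plate and carry it above the mouth.

```bash
python3 - <<'E'
from h import *
e=np.load("est.npz");pl,st=e["pl"],e["st"]
k=lambda p:np.array([np.cos(p[2]),np.sin(p[2])])
g=pl[:2]-.027*k(pl)
ctrl.command_gripper(.6)
ctrl.goto([*g,.06],R(pl[2]))
print(ctrl.move_l([*g,.008],vel=.1,contact_N=8),ctrl.current_tool_pos())
ctrl.command_gripper(0.);print("w",ctrl.current_grip_width(),ctrl.current_contact_force())
ctrl.move_l([*g,.16],vel=.15);print("w",ctrl.current_grip_width(),ctrl.current_contact_force())
m=st[:2]+(-.079)*k(st)
ctrl.goto([*m,.13],R(st[2]));ctrl.sleep(.3)
print(ctrl.current_tool_pos(),ctrl.current_contact_force(),ctrl.current_grip_width(),ctrl.current_t())
np.savez("m.npz",R=ctrl.current_eef_rot(),p=ctrl.current_tool_pos())
w=ctrl.read_camera("wrist");s=ctrl.read_camera("side")
v=np.hstack([cv2.resize(w[60:360,170:470],(400,400)),cv2.resize(s[130:250,250:370],(400,400),interpolation=cv2.INTER_CUBIC)])
cv2.imwrite("pics/held.png",v);cv2.imwrite("pics/held_w.png",w)
E
```

```text
False [ 0.5722 -0.3128  0.0086]
w 0.1353852840880534 [-0.4186  0.3976  1.4049]
w 0.12876155996798153 [ 0.3799 -0.2866 -0.9058]
[0.5463 0.201  0.13  ] [ 0.5479  0.0565 -1.1537] 0.13000507853251403 10.4
```

View pics/held.png

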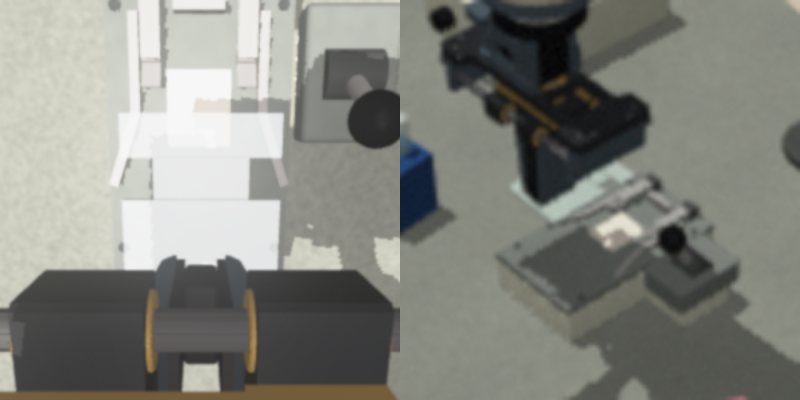

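The plate is held level and aligned, with its front edge at display (118–284,113) above the flares. I'll measure the held plate relative to the TCP, to find any wrist camera bias that also affects the stage estimate.

```bash
python3 - <<'E'
from h import *
d=np.load("m.npz");c=cam("wrist",d["R"],d["p"]);e=np.load("est.npz");st=e["st"]
disp=np.array([[118,113],[284,113],[119,157],[282,157],[122,200],[279,200]])
uv=(disp+.5)*.75-.5+[170,60]
z=d["p"][2]-.008+.005
loc=[[a,b,z] for a in(.045,.029,.013) for b in(.03,-.03)]
x,r=fit(c,loc,uv,[.57,.2,.2]);print(x,"\n",r)
Rt=d["R"];dd=np.array([*x[:2],0])-d["p"];print("plate in tool: fwd",Rt[:,2]@dd,"right",Rt[:,0]@dd,"yaw diff",x[2]-st[2])
w=cv2.imread("pics/held_w.png")[130:230,240:400];cv2.imwrite("pics/held_z.png",cv2.resize(w,(800,500),interpolation=cv2.INTER_CUBIC))
E
```

```text
[0.5725 0.2058 0.1982] 
 [[-0.1276 -0.3786]
 [-0.3073 -0.2724]
 [ 0.4642  0.1859]
 [-0.2105  0.2978]
 [-0.5019  0.0504]
 [ 0.697   0.1675]]
plate in tool: fwd 0.026677618402318488 right 0.0005146348643424026 yaw diff -0.001554541010648558
```

View pics/held_z.png

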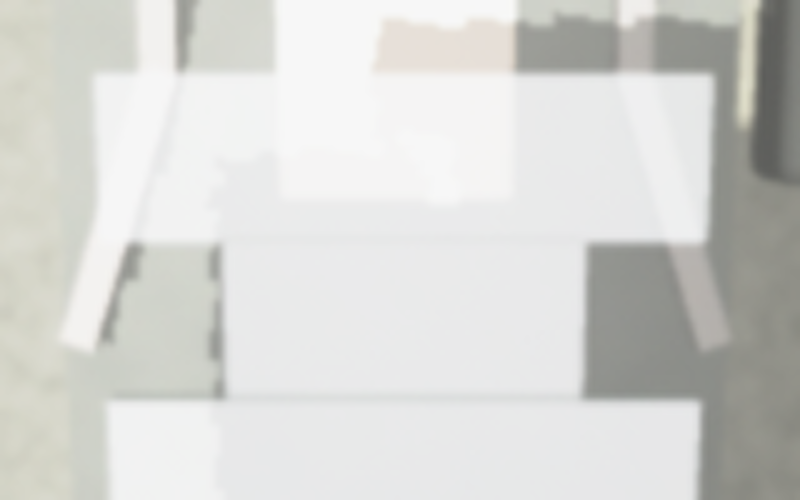

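The mean columns in this crop (404 for the plate, 396 for the flares) suggest the stage lies about 1 to 1.7 mm further left than I estimated. That agrees with the sign of the scene camera's estimate. I'll shift 1.4 mm left, lay the plate at the mouth, and check there, where depths are equal and the bias cancels.

```bash
python3 - <<'E'
from h import *
e=np.load("est.npz");st=e["st"].copy()
k=np.array([np.cos(st[2]),np.sin(st[2])]);l=np.array([-k[1],k[0]])
st[:2]+=.0014*l
m=st[:2]-.079*k
print(ctrl.current_eef_rot())
ctrl.move_l([*m,.056],vel=.1,ori=R(st[2]))
print(ctrl.move_l([*m,.045],vel=.02,contact_N=3),ctrl.current_tool_pos(),ctrl.current_contact_force())
z=ctrl.current_tool_pos()[2]
ctrl.move_l([*m,z+.0003],vel=.02);ctrl.sleep(.2)
print(ctrl.current_tool_pos(),ctrl.current_contact_force(),ctrl.current_wrist_torque(),ctrl.current_t())
np.savez("mouth.npz",st=st,z=z,R=ctrl.current_eef_rot(),p=ctrl.current_tool_pos())
w=ctrl.read_camera("wrist");cv2.imwrite("pics/mouth_w.png",w)
cv2.imwrite("pics/mouth_z.png",cv2.resize(w[110:230,240:400],(800,600),interpolation=cv2.INTER_CUBIC))
E
```

```text
[[ 0.1981 -0.      0.9802]
 [-0.9802 -0.      0.1981]
 [ 0.     -1.     -0.    ]]
True [0.546  0.2028 0.0477] [-0.4461 -0.108   5.1184]
[0.5458 0.2027 0.0479] [ 0.6333  0.1817 -0.8104] [0.0488 0.0901 0.0025] 12.2917
```

View pics/mouth_z.png

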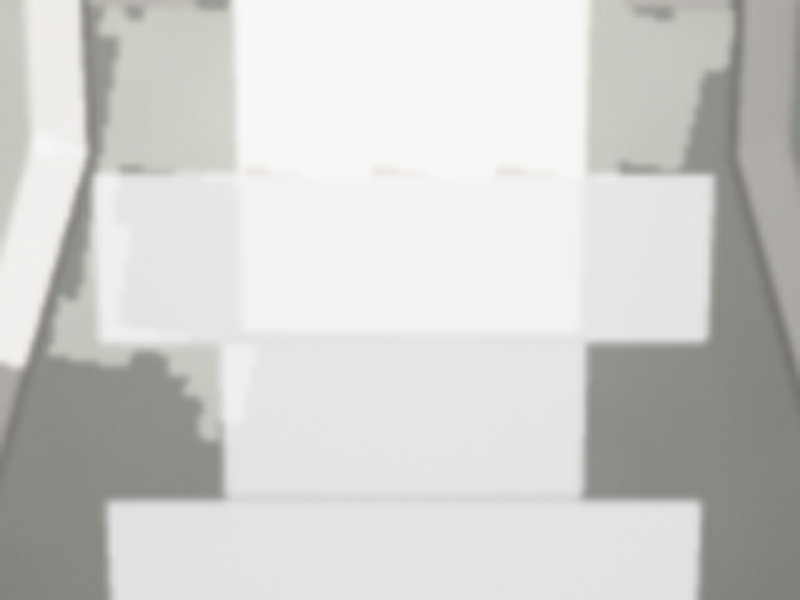

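At the mouth, the plate's centre column is 404 and the rails' is 412.5, which puts the plate 0.85 mm too far left. Yaw is aligned, and the front edge is about 2 mm short of the knee at x = -5, as expected. I'll correct by 0.85 mm to the right, then slide in.

```bash
python3 - <<'E'
from h import *
d=np.load("mouth.npz");st=d["st"].copy();z=float(d["z"])+.0003
k=np.array([np.cos(st[2]),np.sin(st[2])]);l=np.array([-k[1],k[0]])
st[:2]-=.00085*l;np.save("st.npy",st)
P=lambda x:[*(st[:2]+(x-.027)*k),z]
K=np.array([*k,0]);L=np.array([*l,0])
def rep(t):
    f=ctrl.current_contact_force();p=ctrl.current_tool_pos();q=p-np.array([*st[:2],0]);print(t,"x",q@K+.027,"lat",q@L,"z",p[2],"F fwd/left/up",f@K,f@L,f[2],ctrl.current_t())
ctrl.move_l(P(-.052),vel=.02)
h=False
for x in(-.04,-.03,-.02,-.012,-.005):
    h=ctrl.move_l(P(x),vel=.03,contact_N=18);rep(h)
    if h:break
if not h:
    h=ctrl.move_l(P(.006),vel=.02,contact_N=12);rep(h)
ctrl.sleep(.3);rep("rest")
np.savez("home.npz",R=ctrl.current_eef_rot(),p=ctrl.current_tool_pos())
w=ctrl.read_camera("wrist");s=ctrl.read_camera("side")
cv2.imwrite("pics/home.png",np.hstack([cv2.resize(w[90:240,245:395],(400,400),interpolation=cv2.INTER_CUBIC),cv2.resize(s[160:230,270:340+0],(400,400),interpolation=cv2.INTER_CUBIC)]))
E
```

```text
False x -0.03996701390097687 lat 1.6736288152116585e-05 z 0.04792319765948554 F fwd/left/up 0.31802857468666673 -0.19476695269243802 -1.2320143336043783 13.1417
False x -0.02997453796902615 lat -1.7618645782173023e-05 z 0.04789541861439019 F fwd/left/up -0.014001193572523656 -0.3119093957445714 -1.6998111608837043 13.625
False x -0.019495023379016745 lat -2.6586026548813813e-05 z 0.047939619147557795 F fwd/left/up 0.8103983257229712 -0.1578437425132447 -3.9567254763673474 14.1083
False x -0.011509340068752972 lat -2.5286579029326454e-05 z 0.04799113087279825 F fwd/left/up 1.9440618726406123 0.2788503271976171 -3.0131258179673135 14.525
False x -0.004288298001824144 lat -1.3435193938779975e-05 z 0.0480769929864728 F fwd/left/up 1.5536677503849408 0.42096556036840127 -2.968835044046398 14.9083
True x 8.286835781619664e-05 lat 2.224294428012849e-05 z 0.047764582748134436 F fwd/left/up -1.8597443036240517 0.19163021220799162 4.678818548484456 15.2917
rest x 4.915082541489743e-05 lat 4.2392441497330485e-06 z 0.047724214785502456 F fwd/left/up -0.9805276162929951 0.2488537846059007 5.638678854588079 15.5917
```

View pics/home.png

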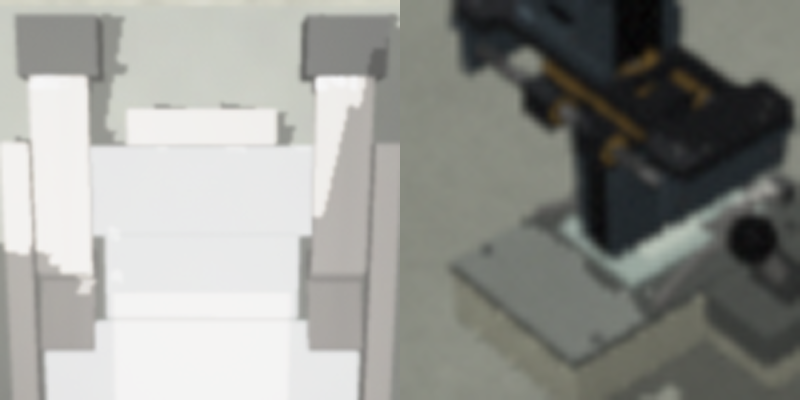

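The plate's front edge is flush with the end stop at row 146, and the clip teeth (fold at row 275) lie over the notches (rows 237–320). The vertical force flipped from -3 to +5 N, which suggests the clips snapped down. I'll push slightly further to confirm the stop, then release and look again.

```bash
python3 - <<'E'
from h import *
st=np.load("st.npy");k=np.array([np.cos(st[2]),np.sin(st[2])]);K=np.array([*k,0])
P=lambda x,z:[*(st[:2]+(x-.027)*k),z]
def rep(t):
    f=ctrl.current_contact_force();p=ctrl.current_tool_pos();print(t,"x",(p-np.array([*st[:2],0]))@K+.027,"z",p[2],"F",f@K,f[2],ctrl.current_t())
rep(0)
print(ctrl.move_l(P(.005,.0479),vel=.015,contact_N=10));rep("push")
ctrl.command_gripper(.32);ctrl.sleep(.2);rep("open")
p=ctrl.current_tool_pos();ctrl.move_l([p[0],p[1],.15],vel=.12)
q=[*(st[:2]-.08*k),.2];ctrl.move_l(q,vel=.2);ctrl.sleep(.2);rep("up")
np.savez("rel.npz",R=ctrl.current_eef_rot(),p=ctrl.current_tool_pos())
w=ctrl.read_camera("wrist");s=ctrl.read_camera("side");cv2.imwrite("pics/rel_w.png",w)
cv2.imwrite("pics/rel.png",np.hstack([cv2.resize(w[80:280,240:440],(400,400),interpolation=cv2.INTER_CUBIC),cv2.resize(s[165:245,270:350],(400,400),interpolation=cv2.INTER_CUBIC)]))
E
```

```text
0 x 5.448262145532623e-05 z 0.047699295289144725 F 0.08743170026455697 4.924654185884248 15.6917
True
push x 0.0001599918195064609 z 0.047690893145200745 F -1.372768537401414 6.945258380933231 15.925
open x -0.00039930348297637433 z 0.04718124955426754 F -0.6840210405991604 -0.4555480202362573 16.6
up x -0.05270364156810259 z 0.19886150158975027 F 0.6202060025306798 -0.03934046254674424 18.325
```

View pics/rel.png

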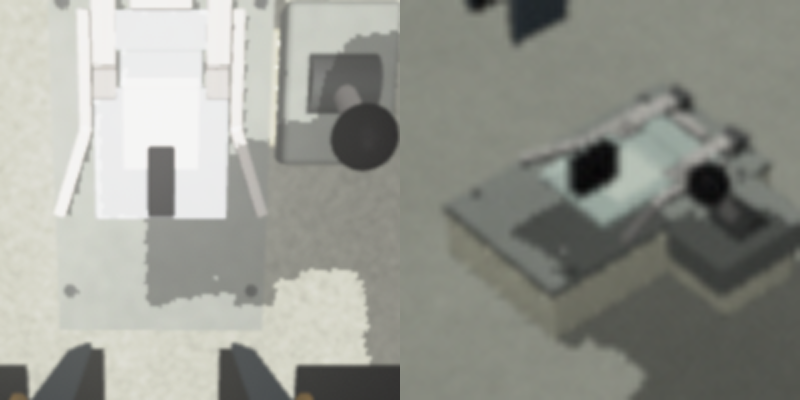

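The plate lies flat and straight in the stage with its rear edge at display row 217. The gripper is clear, and the lever ball is at display (366,135). Now the lever: I'll shut the fingers, come from the mouth side, and push along +x.

```bash
python3 - <<'E'
from h import *
st=np.load("st.npy");k=np.array([np.cos(st[2]),np.sin(st[2])]);l=np.array([-k[1],k[0]])
d=np.load("rel.npz");c=cam("wrist",d["R"],d["p"])
loc=lambda X:(round((X[:2]-st[:2])@k,4),round((X[:2]-st[:2])@l,4))
px=lambda a,b:((a+.5)/2-.5+240,(b+.5)/2-.5+80)
for n,a,b,z in(("RL",95,218,.045),("RR",226,218,.045),("ball",366,135,.1),("stageRL",60,328,.04),("stageRR",262,328,.04)):print(n,loc(ray(c,px(a,b),z)))
bx,by=loc(ray(c,px(366,135),.1))
P=lambda x,z:[*(st[:2]+x*k+by*l),z]
ctrl.command_gripper(0.)
x0=bx-.05
ctrl.move_l(P(x0,.15),vel=.2);ctrl.move_l(P(x0,.086),vel=.1)
h=ctrl.move_l(P(bx+.055,.086),vel=.06,contact_N=15)
p=ctrl.current_tool_pos();print(h,loc(p),p[2],ctrl.current_contact_force(),ctrl.current_t())
ctrl.move_l(P(x0,.10),vel=.15);ctrl.move_l(P(x0-.06,.22),vel=.2);ctrl.sleep(.2)
np.savez("end.npz",R=ctrl.current_eef_rot(),p=ctrl.current_tool_pos())
w=ctrl.read_camera("wrist");s=ctrl.read_camera("side")
cv2.imwrite("pics/end.png",np.hstack([cv2.resize(w[60:260,180:380],(400,400),interpolation=cv2.INTER_CUBIC),cv2.resize(s[165:245,270:350],(400,400),interpolation=cv2.INTER_CUBIC)]))
E
```

```text
RL (np.float64(-0.0451), np.float64(0.0302))
RR (np.float64(-0.0451), np.float64(-0.0307))
ball (np.float64(-0.0084), np.float64(-0.0774))
stageRL (np.float64(-0.0994), np.float64(0.0492))
stageRR (np.float64(-0.0994), np.float64(-0.05))
True (np.float64(0.0071), np.float64(-0.0777)) 0.08485039421526507 [-4.4149 -4.7001  2.1309] 21.5333
```

View pics/end.png

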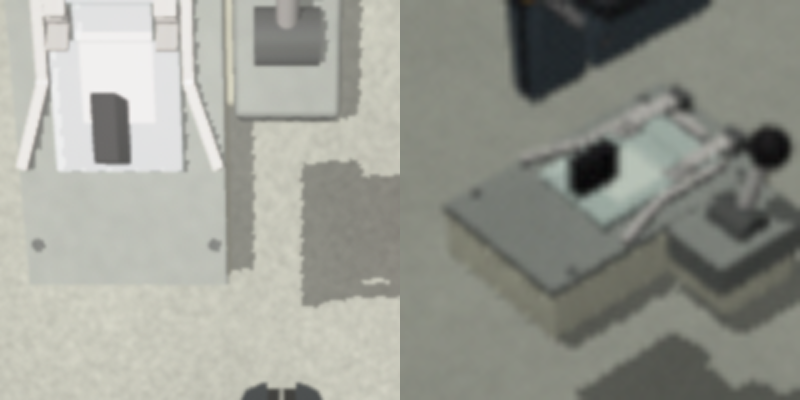

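The lever now leans to +x in the side view (ball at display (769,147), previously (709,184)), and the plate's rear edge is at x = -45.1 mm, so it is home. The push stopped on contact, so I'll compute the lever angle from the ball's travel.

```bash
python3 - <<'E'
from h import *
st=np.load("st.npy");k=np.array([np.cos(st[2]),np.sin(st[2])]);l=np.array([-k[1],k[0]])
D=cam("side");S=cam("scene")
def ball(im,x0,y0,x1,y1):
    m=(im[y0:y1,x0:x1].max(2)<45).astype(np.uint8);n,lab,stt,ce=cv2.connectedComponentsWithStats(m);i=1+np.argmax(stt[1:,4]);return ce[i]+[x0,y0],stt[i]
for nm,c,a,b in(("side",D,(322,192,342,212),(334,184,354,206)),("scene",S,(335,290,356,312),(330,290,356,345))):
    i0=cv2.imread(f"pics/{nm}0.png");i1=ctrl.read_camera(nm);cv2.imwrite(f"pics/{nm}_end.png",i1)
    for im,r in((i0,a),(i1,b)):
        u,s=ball(im,*r);X=ray(c,u,.1);print(nm,u,s,(X[:2]-st[:2])@k,(X[:2]-st[:2])@l)
    f=lambda t:0
print(ctrl.current_t(),ctrl.current_contact_force())
E
```

```text
side [331.383  201.5745] [ 6  6  8  8 47] -0.0204217869668492 -0.09397653191367467
side [343.3478 194.0652] [ 5  7  9  7 46] 0.026059654586122742 -0.09273245839747733
scene [345.066  301.5094] [  5   6  12  12 106] -0.005706723737039784 -0.07970435526697292
scene [344.952 323.056] [  9  27  13  13 125] 0.04003303387339756 -0.08090629369965852
23.35 [ 0.568   0.0117 -0.5369]
```

The ball travelled 46 mm in both camera views, which is about 0.95 rad for a 50 mm lever. I have time left, so I'll make one firmer confirming push along the same line and compare.

```bash
python3 - <<'E'
from h import *
st=np.load("st.npy");k=np.array([np.cos(st[2]),np.sin(st[2])]);l=np.array([-k[1],k[0]])
bx,by=-.0084,-.0774;x0=bx-.05
P=lambda x,z:[*(st[:2]+x*k+by*l),z]
ctrl.move_l(P(x0,.10),vel=.2)
ctrl.move_l(P(bx,.088),vel=.15,contact_N=15)
h=ctrl.move_l(P(bx+.055,.088),vel=.03,contact_N=22)
p=ctrl.current_tool_pos();print(h,(p[:2]-st[:2])@k,p[2],ctrl.current_contact_force())
ctrl.move_l(P(x0,.10),vel=.15);ctrl.move_l(P(x0-.06,.22),vel=.2);ctrl.sleep(.3)
for nm,r in(("side",(334,184,354,206)),("scene",(330,290,356,345))):
    im=ctrl.read_camera(nm);cv2.imwrite(f"pics/{nm}_end2.png",im);x0,y0,x1,y1=r
    m=(im[y0:y1,x0:x1].max(2)<45).astype(np.uint8);n,_,s,ce=cv2.connectedComponentsWithStats(m);u=ce[1+np.argmax(s[1:,4])]+[x0,y0]
    X=ray(cam(nm),u,.1);print(nm,u,(X[:2]-st[:2])@k)
    a=cv2.imread(f"pics/{nm}0.png")
s=cv2.imread("pics/scene_end2.png");cv2.imwrite("pics/fin.png",np.hstack([cv2.resize(s[130:430,100:500],(533,400)),cv2.resize(s[262:362,325:390],(260,400),interpolation=cv2.INTER_CUBIC)]))
print(ctrl.current_t(),ctrl.current_contact_force())
E
```

```text
True 0.0071536264135779095 0.08709887055011248 [-4.6518 -3.1578  5.2864]
side [343.3478 194.0652] 0.026059654586122742
scene [345.016 323.056] 0.04003111096813615
27.325 [ 0.2816 -1.1636 -0.7993]
```

The firmer push stopped at the same point and the ball hasn't moved, so the lever is on its stop. The robot is clear, so I'm handing in.

```bash
python3 -c "
from bench import ctrl
print(ctrl.sign_off(),ctrl.current_t())"
```

```text
the job is handed in; nothing more can be done
the job is handed in; nothing more can be done
```

I loaded the notched clear plate under both clips to the end stop, let go, pushed the lamp lever over to its stop, and handed the job in at about 27 s. No verdict was reported.

**What the last checks showed**
- **Plate:** after release, its rear edge measured 45.1 mm behind home (45 mm nominal). It was straight, and 0.3 mm or less to one side.
- **Clips:** the teeth lie in the notches. I inferred the snap from this and from the vertical force flipping from -3 N to about +5 N; I could not read the clip angles.
- **Lever:** the ball travelled 46 mm in both fixed cameras, about 0.95 rad. A second, firmer push stopped at the same place and the ball did not move.
- **Robot:** it was clear of everything, with contact force around 1 N, which is sensor noise.

**Disagreements and gaps**
- **Stage position:** the wrist and scene cameras differed by about 2 mm sideways. I settled it by comparing the plate with the rails once it lay at the mouth.
- **Lever height:** the side camera's absolute ball position was about 15 mm off the scene camera's, because I assumed a ball height. The travel agreed.
- **Bystanders:** I used up the 12 pictures before the last overview, so I did not check by eye at the end that the other objects were unmoved. I planned the path clear of them, and no unexpected contact showed.

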